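# Sort the stone slips back into their stock trays

### The job

Sort the five stone slips lying about the mosaic bench back into the stock trays by stone: each goes into the tray with the strip of the same stone on its ledge, whatever its length. Lay them flat on the tray floor, lengthwise along the bays, never two in one bay, and leave the tape roll and the blue-lidded tin where they are.

Things in the scene. Friction and masses are not known exactly. Their poses are not given: they have to be found in the camera images.
- red_long (a point): long brick-red sawn stone slip (square bar), 90 x 24 x 24 mm, lying on the bench; the point is its centre, 12 mm above its underside; its x axis runs along its length, its z axis is up
- red_short (a point): short brick-red sawn stone slip (square bar), 60 x 24 x 24 mm, lying on the bench; the point is its centre, 12 mm above its underside; its x axis runs along its length, its z axis is up
- green_long (a point): long dark-green sawn stone slip (square bar), 90 x 24 x 24 mm, lying on the bench; the point is its centre, 12 mm above its underside; its x axis runs along its length, its z axis is up
- green_short (a point): short dark-green sawn stone slip (square bar), 60 x 24 x 24 mm, lying on the bench; the point is its centre, 12 mm above its underside; its x axis runs along its length, its z axis is up
- white_long (a point): white sawn stone slip (square bar), 90 x 24 x 24 mm, lying on the bench; the point is its centre, 12 mm above its underside; its x axis runs along its length, its z axis is up
- tray_red: fixed low wooden tray with a strip of brick-red stone on its end ledge; empty. Origin on the bench under the middle of the open part; x along the bays towards the ledge. Inside 112 (x) x 162 mm (y), floor 5 mm and rim 18 mm above the bench, walls 6 mm. A rib along x, 6 wide, 7 high, parts two bays 78 mm wide, middles at y = +42 and -42 mm. Ledge at x 62 to 92 mm, strip top 23 mm high
- tray_green: fixed low wooden tray with a strip of dark-green stone on its end ledge; empty. Origin on the bench under the middle of the open part; x along the bays towards the ledge. Inside 112 (x) x 162 mm (y), floor 5 mm and rim 18 mm above the bench, walls 6 mm. A rib along x, 6 wide, 7 high, parts two bays 78 mm wide, middles at y = +42 and -42 mm. Ledge at x 62 to 92 mm, strip top 23 mm high
- tray_white: fixed low wooden tray with a strip of white stone on its end ledge; empty. Origin on the bench under the middle of the open part; x along the bays towards the ledge. Inside 112 (x) x 162 mm (y), floor 5 mm and rim 18 mm above the bench, walls 6 mm. A rib along x, 6 wide, 7 high, parts two bays 78 mm wide, middles at y = +42 and -42 mm. Ledge at x 62 to 92 mm, strip top 23 mm high
- tape: roll of yellow masking tape lying flat among the slips, 62 mm outside diameter, 19 mm high, loose; origin at the centre of its underside. Not to be moved
- tin: small round tin with a blue lid standing among the slips, 57 mm diameter, 36 mm high, loose; origin at the centre of its underside. Not to be moved
Not all that is in view belongs to the job. Leave any orange or pink look-alike of the part that bears white_long alone.

How it is judged:
By the outcome, as a careful person would: the job done as asked, in the order asked, and still so for the second after the job is handed in, with the robot touching nothing.
It also fails if it takes over 128 s, if anything falls off the work surface, if the arm or the gripper's body presses on something with over 40 N, if the wrist force passes 120 N, or if a joint passes its speed limit or range.

### The arm

A 7-joint arm with a two-finger parallel gripper is mounted at the origin on the work surface. World frame = base frame: x ahead of the robot, y to its left, z up, the work surface at z = 0. Lengths are in m, angles in rad, forces in N, time in s.
With the tool pointing down it reaches from about 0.375 to 0.925 m from the base axis. Payload 3.1 kg.
Tool frame: the origin (TCP) lies between the finger pads; the fingertips stand 19 mm ahead of it and the grasp point (between the pads) is the TCP; z points along the fingers, y is the direction in which the jaws open and shut (so a half turn about z gives the same grasp; the last joint's range is limited). The gripper opens to 85 mm and grips with 20 to 120 N. Pads are 22 mm wide; open, the fingers measure 114 mm over their backs; the gripper's body (76 mm by 85 mm) begins 54 mm behind the grasp point. The pads swing forward as they close: fully open they stand 13 mm farther back than shut.
Start: joints at [1.046, 0.383, 0.044, 1.598, -0.018, 1.161, -0.05], TCP at [0.269, -0.592, 0.25] pointing down, gripper open.
Joint ranges: [-2.61, 2.61], [-0.41, 2.15], [-1.48, 1.57], [0, 2.5], [-1.57, 4.71], [0.05, 1.97], [-2.85, 2.85]. Speed limits (rad/s): [2.79, 2.79, 3.14, 3.14, 3.14, 3.14, 3.14].

### API

Orientations are given as a unit quaternion [x, y, z, w].
In Python, from bench import move_ptp, movel, move_j, move_gripper, pause, inverse_kinematics, read_camera, camera_params, MotionError, sign_off, look_for, tip_of, read_time_s, read_qpos, read_joint_vel, read_effort, read_eef_pos, read_tcp_rot, read_ft_force, read_ft_torque, read_finger_gap gives the robot as it stands. Calls block until the motion is done:
- move_ptp(position, orientation): joint-space move of the TCP to a pose.
- movel(position, orientation=None, speed=0.15): straight line of the TCP; orientation=None keeps the orientation; speed is the mean speed in m/s.
- move_j(angles): joint-space move.
- move_gripper(opening, effort=None): finger opening in m; effort is the grip in N (None keeps the last); returns when the fingers have stopped.
- pause(seconds).
- inverse_kinematics(position, orientation): joint angles nearest the present ones, or None.
- read_camera(name): name is "scene" or "top" or "wrist"; returns the picture (400x640x3 uint8, red, green, blue); there is no depth.
- camera_params(name): a dict with "K" (3x3 intrinsics, pixels), "dist_coeffs" ([k1, k2, p1, p2, k3] as OpenCV has them; the pictures are not rectified), "camera_from_world" (4x4, takes a point from world to camera coordinates). Camera axes: x right, y down, z forward; pixel columns grow to the right and rows downward; lengths in m; the calibration is good to about 2 mm. A picture is of the moment at which its call begins: read the wrist's pose just before it. camera_params takes no time and is no camera call; for the wrist camera it gives the pose at the moment of the call.
A pose or a line that the arm cannot do raises MotionError and nothing moves.
- sign_off(): hands the job in, once; it reports no verdict.
Trained networks look in the newest picture that a camera, given by its name, has taken for a name from the list of things; names that differ only in an ending like _2 or _b are one class to them, and where a whole thing is asked for, a point or a joint stands for the part that bears it (a point fixed in the world has none). Each returns a list of dicts, best first, with "confidence" (0 to 1); they miss things now and then, are a little off and sometimes report something else, mostly with a low value. They report only what shows in the picture. A call takes as long as a camera call. They do not tell look-alikes from the thing itself.
- look_for(camera, name): "at" ([column, row] in pixels, amid what is visible of it).
- tip_of(camera, name): "at" ([column, row] in pixels: a listed point, or the origin of a listed thing).
Readings, each from a call of its own:
- read_time_s(): time.
- read_qpos(): joint angles.
- read_joint_vel(): joint speeds.
- read_effort(): joint torques, N m.
- read_eef_pos(): TCP position.
- read_tcp_rot(): TCP orientation.
- read_ft_force(): force on the tool from outside, world axes, zero at the start.
- read_ft_torque(): the same for the moment, N m.
- read_finger_gap(): finger opening in m.
Only numpy, scipy, OpenCV 4.12 (cv2) and the standard library are available. Lean on these libraries where they do the work, as an engineer would, in place of code of your own. Each camera call takes 0.05 s, during which the arm holds its last target.

## Working session

There is one attempt and no reset: what is moved stays moved. The work goes in short steps, each a Python script; the robot and the scene stay as the last script left them, time stands still between calls to the robot, and variables do not carry over. Pictures are saved under pics/ and viewed, and the job is handed in when it is done.

```bash
mkdir -p pics; ls
python3 - <<'E'
from bench import *
import cv2
for n in ("top","scene"):
    im=read_camera(n); cv2.imwrite(f"pics/{n}0.png",im[...,::-1])
    p=camera_params(n); print(n,p)
    for k in ["red_long","red_short","green_long","green_short","white_long","tray_red","tray_green","tray_white","tape","tin"]:
        print(k,[(([round(float(v)) for v in d["at"]]),round(d["confidence"],2)) for d in tip_of(n,k)][:4])
print(read_time_s())
E
```

```text
pics
top {'K': array([[468.6006945 ,   0.        , 313.80780575],
       [  0.        , 468.6006945 , 201.14773404],
       [  0.        ,   0.        ,   1.        ]]), 'dist_coeffs': array([-0.00259882,  0.        ,  0.        ,  0.        ,  0.        ]), 'camera_from_world': array([[ 0.01084682, -0.99981825, -0.01567838,  0.00689383],
       [-0.98486106, -0.00796915, -0.1731623 ,  0.51516968],
       [ 0.17300589,  0.01731929, -0.9847685 ,  1.12214735],
       [ 0.        ,  0.        ,  0.        ,  1.        ]])}
red_long [([271, 238], 0.65)]
red_short [([191, 264], 0.5)]
green_long [([233, 242], 0.72)]
green_short [([366, 238], 0.7), ([318, 231], 0.33)]
white_long [([446, 308], 0.96), ([447, 116], 0.81), ([450, 262], 0.57)]
tray_red [([223, 173], 0.91), ([234, 241], 0.2)]
tray_green [([412, 186], 0.89)]
tray_white [([318, 167], 0.79), ([222, 174], 0.65)]
tape [([316, 227], 0.72)]
tin [([406, 252], 0.91)]
scene {'K': array([[458.65071751,   0.        , 314.02181826],
       [  0.        , 458.65071751, 198.90271884],
       [  0.        ,   0.        ,   1.        ]]), 'dist_coeffs': array([0.03267827, 0.        , 0.        , 0.        , 0.        ]), 'camera_from_world': array([[-0.00313174,  0.99997971, -0.00554719, -0.00962923],
       [ 0.66110557, -0.00209163, -0.75028998, -0.28473601],
       [-0.75028636, -0.00601699, -0.6610856 ,  1.53407165],
       [ 0.        ,  0.        ,  0.        ,  1.        ]])}
red_long [([350, 197], 0.84)]
red_short [([425, 178], 0.65)]
green_long [([390, 190], 0.86)]
green_short [([264, 194], 0.47)]
white_long [([149, 298], 0.89), ([210, 238], 0.69), ([188, 183], 0.57), ([200, 157], 0.55)]
tray_red [([418, 243], 0.74), ([350, 197], 0.57), ([211, 237], 0.22)]
tray_green [([213, 236], 0.59)]
tray_white [([311, 255], 0.9)]
tape [([307, 204], 0.89)]
tin [([221, 192], 0.55), ([263, 194], 0.44)]
1.1
```

View pics/top0.png

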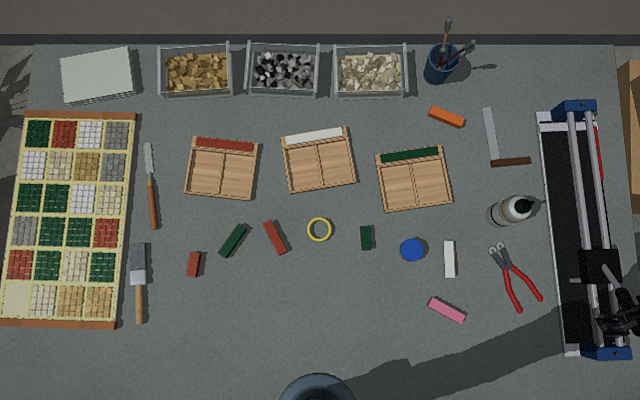

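View pics/scene0.png

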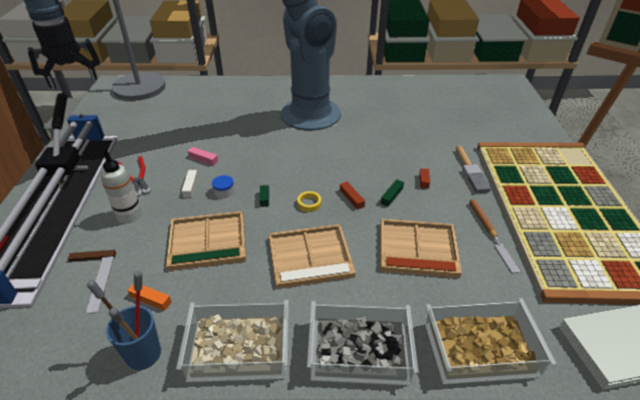

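Run:
```python
import cv2
im=cv2.imread("pics/top0.png")
cv2.imwrite("pics/top0z.png",cv2.resize(im[130:330,160:480],None,fx=2.5,fy=2.5,interpolation=cv2.INTER_CUBIC))
```

```text
(no output)
```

View pics/top0z.png

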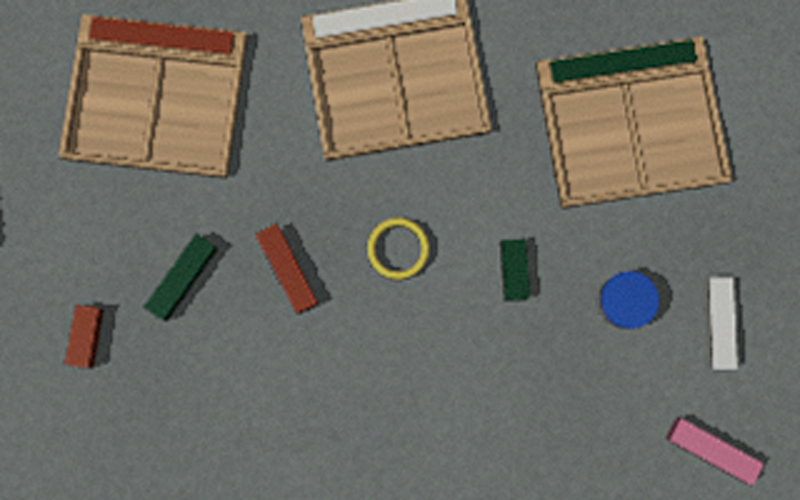

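```bash
cat > fit.py <<'E'
import numpy as np, cv2, json
from scipy.optimize import minimize
from bench import camera_params
CAM={n:camera_params(n) for n in ("top","scene")}
def proj(p,P):
    T=p["camera_from_world"]; r,_=cv2.Rodrigues(T[:3,:3])
    return cv2.projectPoints(np.asarray(P,float).reshape(-1,3),r,T[:3,3],p["K"],p["dist_coeffs"])[0].reshape(-1,2)
def ray(p,uv,z):
    T=p["camera_from_world"]; n=cv2.undistortPoints(np.array([[uv]],float),p["K"],p["dist_coeffs"])[0,0]
    R=T[:3,:3]; c=-R.T@T[:3,3]; d=R.T@np.array([n[0],n[1],1]); return c+d*(z-c[2])/d[2]
def mask(im,kind): # im RGB
    h=cv2.cvtColor(im,cv2.COLOR_RGB2HSV).astype(int); H,S,V=h[...,0],h[...,1],h[...,2]
    if kind=="red": return ((H<9)|(H>172))&(S>110)&(V>40)
    if kind=="green": return (H>55)&(H<90)&(S>110)&(V>15)
    if kind=="white": return (S<40)&(V>150)
    if kind=="yellow": return (H>20)&(H<35)&(S>120)
    if kind=="blue": return (H>105)&(H<125)&(S>150)
    if kind=="wood": return (H>6)&(H<22)&(S>60)&(V>70)
def box(x0,x1,y0,y1,z0,z1): return np.array([[x,y,z] for x in (x0,x1) for y in (y0,y1) for z in (z0,z1)])
def place(P,q):
    c,s=np.cos(q[2]),np.sin(q[2]); o=P.copy(); o[:,0]=q[0]+c*P[:,0]-s*P[:,1]; o[:,1]=q[1]+s*P[:,0]+c*P[:,1]; return o
SS=8
def cost(q,P,obs):
    t=0
    for n,m,(x,y) in obs:
        uv=(proj(CAM[n],place(P,q))-[x,y]+0.5)*SS
        r=np.zeros(m.shape,np.uint8); hull=cv2.convexHull(np.round(uv).astype(np.int32)); cv2.fillConvexPoly(r,hull,1)
        r=r>0; t+=1-(r&m).sum()/max(1,(r|m).sum())
    return t/len(obs)
def fit(ims,kind,P,seed,rad=26,yaws=np.arange(0,np.pi,np.pi/12)):
    obs=[]
    for n,im in ims.items():
        m=(kind(im) if callable(kind) else mask(im,kind)).astype(np.uint8)
        u=proj(CAM[n],[[seed[0],seed[1],.012]])[0].round().astype(int)
        k,l=cv2.connectedComponents(m)
        y0,y1,x0,x1=u[1]-4,u[1]+5,u[0]-4,u[0]+5
        ids=l[y0:y1,x0:x1]; ids=ids[ids>0]
        if len(ids)==0: print("no blob",n); continue
        m=(l==np.bincount(ids).argmax()).astype(np.uint8)
        x,y,w,h=cv2.boundingRect(m); x-=15;y-=15;w+=30;h+=30
        obs.append((n,cv2.resize(m[y:y+h,x:x+w].astype(np.float32),None,fx=SS,fy=SS,interpolation=cv2.INTER_LINEAR)>.5,(x,y)))
    best=min(((cost((*seed[:2],a),P,obs),a) for a in yaws))
    out=[]
    for ob in ([obs]+[[o] for o in obs]):
        q0=np.array([*seed[:2],best[1]])
        for s in (1,.3):
            sim=np.vstack([q0]+[q0+d for d in np.diag([.008*s,.008*s,.15*s])])
            r=minimize(cost,q0,(P,ob),method="Nelder-Mead",options=dict(initial_simplex=sim,xatol=1e-4,fatol=1e-4)); q0=r.x
        out.append((q0,r.fun))
    return out
E
cat > m.py <<'E'
from fit import *
ims={n:cv2.cvtColor(cv2.imread(f"pics/{n}0.png"),cv2.COLOR_BGR2RGB) for n in ("top","scene")}
S=lambda L:box(-L/2,L/2,-.012,.012,0,.024)
res={}
for k,uv in dict(red_short=(193,264),green_long=(233,240),red_long=(275,237),green_short=(366,238),white_long=(449,259)).items():
    sd=ray(CAM["top"],uv,.012)
    o=fit(ims,k.split("_")[0],S(.09 if "long" in k else .06),sd)
    res[k]=list(o[0][0]); print(k,[(q.round(4),round(f,3)) for q,f in o])
th=np.linspace(0,6.28,40)
for k,uv,c,r,h in (("tape",(319,229),"yellow",.031,.019),("tin",(413,250),"blue",.0285,.036)):
    P=np.array([[r*np.cos(t),r*np.sin(t),z] for t in th for z in ((0,h) if k=="tape" else (h-.008,h))])
    sd=ray(CAM["top"],uv,h)
    def kd(im,c=c):
        m=mask(im,c).astype(np.uint8)
        for cc in cv2.findContours(m,cv2.RETR_EXTERNAL,2)[0]: cv2.drawContours(m,[cc],-1,1,-1)
        return m>0
    o=fit(ims,kd,P,sd,yaws=[0]); res[k]=list(o[0][0]); print(k,[(q.round(4),round(f,3)) for q,f in o])
for k,uv,su in (("tray_red",(222,174),(226,143)),("tray_white",(319,166),(313,135)),("tray_green",(413,184),(409,154))):
    c=k.split("_")[1]
    # strip only: top face at 23mm, orientation by min-area rect
    m=mask(ims["top"],c).astype(np.uint8); n_,l=cv2.connectedComponents(m); m=l==l[su[1],su[0]]
    pts=np.array([ray(CAM["top"],(u,v),.023)[:2] for v,u in zip(*np.nonzero(m))]); ct,sz,an=cv2.minAreaRect(pts.astype(np.float32)*1000)
    print(k,"strip",np.round(ct,1),np.round(sz,1),an)
    sd=ray(CAM["top"],uv,.01)
    yaw=np.arctan2(ct[1]/1000-sd[1],ct[0]/1000-sd[0])
    def kd(im,c=c):
        m=(mask(im,"wood")|mask(im,c)).astype(np.uint8); return cv2.morphologyEx(m,cv2.MORPH_CLOSE,np.ones((5,5)))
    o=fit(ims,kd,np.vstack([box(-.062,.098,-.087,.087,0,.018)]),sd,yaws=[yaw])
    o2=fit(ims,kd,np.vstack([box(-.062,.092,-.087,.087,0,.018)]),sd,yaws=[yaw])
    res[k]=list(o[0][0]); print(k,yaw,[(q.round(4),round(f,3)) for q,f in o],[(q.round(4),round(f,3)) for q,f in o2])
json.dump(res,open("res.json","w"))
im=ims["top"][...,::-1].copy(); im=cv2.resize(im,None,fx=4,fy=4,interpolation=cv2.INTER_CUBIC)
def dr(P,q,col):
    uv=(proj(CAM["top"],place(P,q))+.5)*4; cv2.polylines(im,[uv.astype(np.int32)],True,col,1)
R=lambda a,b,c,d,z:np.array([[a,c,z],[b,c,z],[b,d,z],[a,d,z]],float)
for k,q in res.items():
    if "tray" in k:
        dr(R(-.056,.056,-.081,.081,.018),q,(255,0,0)); dr(R(-.056,.056,-.003,.003,.012),q,(255,255,0)); dr(R(-.062,.092,-.087,.087,.018),q,(0,0,255))
    elif "_" in k:
        h=.045 if "long" in k else .03; dr(R(-h,h,-.012,.012,.024),q,(0,255,255))
cv2.imwrite("pics/ov.png",cv2.resize(im[480:1140,700:1900],(800,440),interpolation=cv2.INTER_AREA))
E
python3 m.py
```

```text
red_short [(array([0.3578, 0.3129, 2.9825]), np.float64(0.186)), (array([0.3578, 0.3141, 3.0487]), np.float64(0.187)), (array([0.3578, 0.3116, 2.9655]), np.float64(0.157))]
green_long [(array([0.418 , 0.2175, 2.5959]), np.float64(0.224)), (array([0.4185, 0.2171, 2.5587]), np.float64(0.172)), (array([0.4172, 0.2167, 2.6467]), np.float64(0.251))]
red_long [(array([0.4276, 0.1111, 0.4951]), np.float64(0.122)), (array([0.4276, 0.1112, 0.5043]), np.float64(0.064)), (array([0.4273, 0.1092, 0.4258]), np.float64(0.157))]
green_short [(array([ 0.4286, -0.1197,  0.1204]), np.float64(0.221)), (array([ 0.4293, -0.1196,  0.0573]), np.float64(0.149)), (array([ 0.4257, -0.1216,  0.1453]), np.float64(0.269))]
white_long [(array([ 0.3753, -0.3266,  0.0509]), np.float64(0.312)), (array([ 0.3771, -0.3251, -0.0231]), np.float64(0.24)), (array([ 0.3658, -0.3291,  0.0513]), np.float64(0.344))]
tape [(array([ 0.4496, -0.0015,  0.0853]), np.float64(0.074)), (array([ 0.4493, -0.001 ,  0.0378]), np.float64(0.045)), (array([ 0.4492, -0.0033,  0.0497]), np.float64(0.081))]
tin [(array([ 0.3988, -0.2304, -0.0007
[... 752 characters left out ...]
1817]), np.float64(0.065)), (array([ 0.6118, -0.0023,  0.1846]), np.float64(0.046))] [(array([ 6.173e-01, -3.000e-04,  1.782e-01]), np.float64(0.029)), (array([0.6184, 0.0011, 0.1804]), np.float64(0.031)), (array([ 0.6171, -0.0011,  0.1809]), np.float64(0.018))]
tray_green strip [ 644.  -232.1] [ 21.5 147.5] 9.220625877380371
tray_green 0.136962933113366 [(array([ 0.5641, -0.2457,  0.1576]), np.float64(0.055)), (array([ 0.5681, -0.2446,  0.1612]), np.float64(0.057)), (array([ 0.5627, -0.2471,  0.1674]), np.float64(0.045))] [(array([ 0.5686, -0.2452,  0.1624]), np.float64(0.023)), (array([ 0.569 , -0.2446,  0.1622]), np.float64(0.022)), (array([ 0.5683, -0.2459,  0.1618]), np.float64(0.018))]
```

View pics/ov.png

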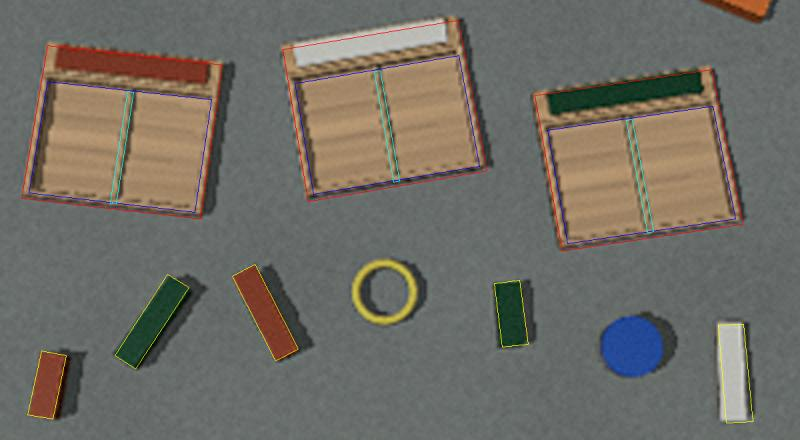

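```bash
sed -i 's/return ((H<9)|(H>172))&(S>110)&(V>40)/return ((H<9)|(H>172))\&(S>90)\&(V>22)/; s/(S>110)&(V>15)/(S>60)\&(V>8)/; s/return (S<40)&(V>150)/return (S<50)\&(V>118)/' fit.py
sed -i 's/res\[k\]=list(o\[0\]\[0\]); print(k,yaw/res[k]=list(o2[0][0]); print(k,yaw/' m.py; python3 m.py | grep -v strip | cut -c1-260
python3 - <<'E'
import cv2,numpy as np
for n in("top","scene"):
    im=cv2.cvtColor(cv2.imread(f"pics/{n}0.png"),cv2.COLOR_BGR2HSV)
    c=(449,259) if n=="top" else (188,183)
    print(im[c[1]-1:c[1]+1,c[0]-14:c[0]+15:1,1:].tolist()[0])
E
```

```text
red_short [(array([0.3575, 0.3129, 2.98  ]), np.float64(0.123)), (array([0.358 , 0.3138, 2.9883]), np.float64(0.096)), (array([0.3575, 0.3123, 2.9506]), np.float64(0.117))]
green_long [(array([0.4181, 0.218 , 2.563 ]), np.float64(0.133)), (array([0.4183, 0.2182, 2.5397]), np.float64(0.082)), (array([0.4182, 0.2163, 2.6108]), np.float64(0.157))]
red_long [(array([0.4276, 0.111 , 0.494 ]), np.float64(0.099)), (array([0.4276, 0.1115, 0.4941]), np.float64(0.056)), (array([0.4261, 0.1089, 0.4476]), np.float64(0.115))]
green_short [(array([ 0.4288, -0.1205,  0.0726]), np.float64(0.143)), (array([ 0.4293, -0.1197,  0.0583]), np.float64(0.1)), (array([ 0.4262, -0.1217,  0.0839]), np.float64(0.151))]
white_long [(array([ 0.377 , -0.3253, -0.0267]), np.float64(0.606)), (array([ 0.377 , -0.3253, -0.0267]), np.float64(0.211)), (array([ 0.3769, -0.3269,  0.    ]), np.float64(1.0))]
tape [(array([ 0.4496, -0.0015,  0.0853]), np.float64(0.074)), (array([ 0.4493, -0.001 ,  0.0378]), np.float64(0.045)), (array([ 0.4492, -0.0033,  0.0497]), np.float64(0.081))]
tin [(array([ 0.3988, -0.2304, -0.0007]),
[... 842 characters left out ...]
float64(0.045))] [(array([ 0.5687, -0.2451,  0.1619]), np.float64(0.023)), 
[[7, 103], [17, 105], [8, 100], [15, 102], [19, 107], [14, 107], [17, 106], [5, 101], [14, 93], [10, 152], [8, 188], [8, 191], [7, 185], [8, 189], [10, 186], [7, 187], [7, 185], [8, 188], [8, 203], [5, 111], [21, 48], [25, 52], [10, 100], [13, 114], [19, 108], [17, 105], [14, 106], [12, 109], [16, 111]]
[[12, 128], [14, 128], [16, 128], [14, 126], [14, 126], [10, 127], [16, 127], [12, 127], [13, 116], [10, 107], [15, 168], [15, 219], [12, 225], [11, 223], [13, 223], [13, 222], [11, 224], [10, 226], [14, 221], [14, 176], [17, 137], [16, 127], [12, 128], [12, 128], [14, 129], [16, 130], [14, 127], [12, 130], [12, 128]]
```

View pics/ov.png

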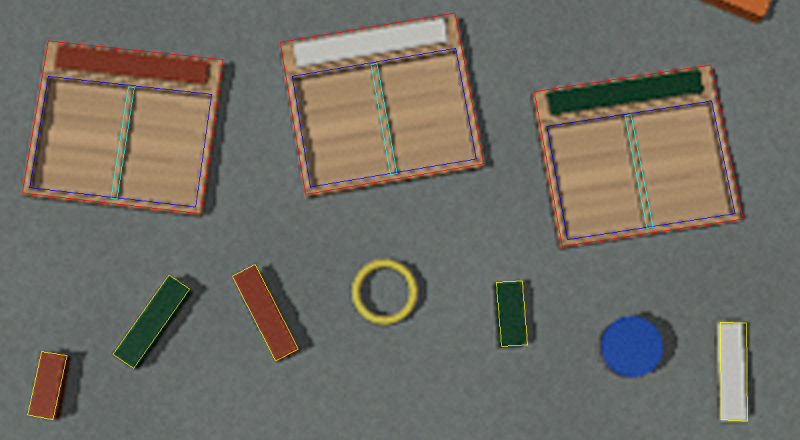

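```bash
cat > h.py <<'E'
import numpy as np, json, cv2
from scipy.spatial.transform import Rotation as Ro
from bench import *
res=json.load(open("res.json"))
res["white_long"]=[.377,-.3248,-.015]; res["tray_white"]=[.6175,.0004,.1795]
HOV=.13; GZ=.026
def quat(psi): return (Ro.from_euler("z",psi)*Ro.from_euler("x",np.pi)).as_quat()
def choose(p,yaw):
    best=None; cur=read_qpos()
    for d in (-1,0,1,2):
        a=yaw+d*np.pi
        j=inverse_kinematics(p,quat(a))
        if j is None: continue
        j=np.array(j); c=np.abs(j-cur).max()+ (5 if abs(j[6])>2.7 else 0)
        if best is None or c<best[0]: best=(c,a,j)
    return best
def pick(k,op=.05):
    x,y,a=res[k]; b=choose([x,y,HOV],a); q=quat(b[1])
    move_ptp([x,y,HOV],q); move_gripper(op,50)
    movel([x,y,GZ],q,.12); f=read_ft_force()
    move_gripper(0.0,50); print(k,"gap",read_finger_gap(),"F",np.round(f,1),"q",b[2].round(2))
    movel([x,y,HOV],q,.15); print("gap up",read_finger_gap(),read_time_s())
def put(tray,bay,dx=0):
    x,y,a=res[tray]; c,s=np.cos(a),np.sin(a); ly=.042*bay
    X,Y=x+c*dx-s*ly,y+s*dx+c*ly
    b=choose([X,Y,HOV],a); q=quat(b[1]); print("put",np.round([X,Y],3),b[2].round(2))
    move_ptp([X,Y,HOV],q); movel([X,Y,GZ+.0065],q,.1)
    print("gap",read_finger_gap(),"F",np.round(read_ft_force(),1))
    move_gripper(.036); pause(.1); movel([X,Y,HOV],q,.15); print(read_time_s())
def snap(n,name):
    im=read_camera(n); cv2.imwrite(f"pics/{name}.png",im[...,::-1]); return im
E
python3 - <<'E'
from h import *
print(Ro.from_quat(read_tcp_rot()).as_matrix().round(2))
for k in res:
    print(k,np.round(res[k],3), choose([*res[k][:2],HOV],res[k][2])[2].round(2))
pick("white_long"); snap("wrist","w1");
E
```

```text
[[ 0.91  0.41  0.  ]
 [ 0.41 -0.91  0.  ]
 [ 0.   -0.   -1.  ]]
red_short [0.357 0.313 2.98 ] [ 0.16  0.43 -1.1   2.07  0.48  0.92  0.2 ]
green_long [0.418 0.218 2.563] [ 0.3   0.36 -0.97  2.08  0.38  0.89  0.1 ]
red_long [0.428 0.111 0.494] [ 0.75  0.41 -1.23  2.14  0.49  0.92  1.3 ]
green_short [ 0.429 -0.12   0.073] [ 0.46  0.17 -0.29  2.16  0.07  0.81 -1.38]
white_long [ 0.377 -0.325 -0.015] [ 0.65  0.25 -0.03  2.06  0.01  0.83 -0.97]
tape [ 0.45  -0.002  0.085] [ 0.62  0.25 -0.77  2.14  0.23  0.84  1.37]
tin [ 0.399 -0.23  -0.001] [ 0.55  0.19 -0.13  2.14  0.03  0.81 -1.17]
tray_red [ 0.593  0.256 -0.106] [ 0.22  0.72 -0.96  1.66  0.64  1.11  0.54]
tray_white [0.618 0.    0.18 ] [ 0.44  0.54 -0.65  1.75  0.38  0.98  1.39]
tray_green [ 0.569 -0.245  0.162] [ 0.44  0.46 -0.13  1.76  0.07  0.92 -1.12]
white_long gap 0.02255537860880709 F [-0.2 -0.6 -0.3] q [ 0.65  0.25 -0.03  2.06  0.01  0.83 -0.97]
gap up 0.02269908316717072 4.9417
```

View pics/w1.png

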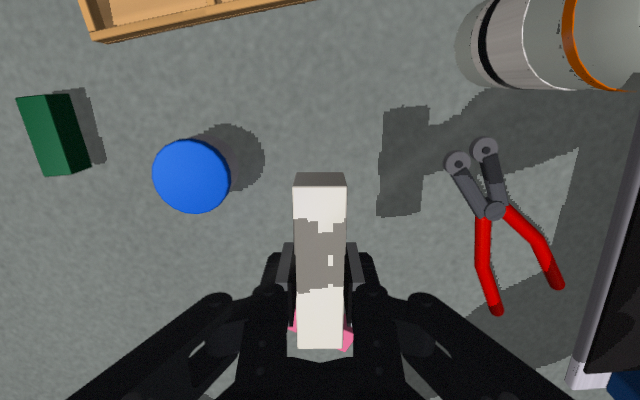

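The white slip is gripped centrally (around 320,260), square to the jaws, and the tin at (192,176) is undisturbed. I'll place it next.

Run:
```python
from h import *
put("tray_white",-1)
snap("wrist","w2")
pick("green_short"); put("tray_green",1)
snap("top","t2")
im=cv2.imread("pics/t2.png"); cv2.imwrite("pics/t2z.png",cv2.resize(im[110:310,160:480],None,fx=2.5,fy=2.5,interpolation=cv2.INTER_CUBIC))
```

```text
put [ 0.625 -0.041] [ 0.18  0.48 -0.22  1.74  0.13  0.94 -1.49]
gap 0.022654526981731163 F [ 0.7  0.1 -1.8]
8.7083
green_short gap 0.022798399421565852 F [ 0.3 -0.2 -0.1] q [ 0.37  0.17 -0.2   2.17  0.05  0.81 -1.36]
gap up 0.022876678349117236 12.1167
put [ 0.562 -0.204] [ 0.41  0.43 -0.17  1.82  0.09  0.91 -1.2 ]
gap 0.02321197982835986 F [ 0.2 -0.8 -0.4]
15.1
```

View pics/w2.png

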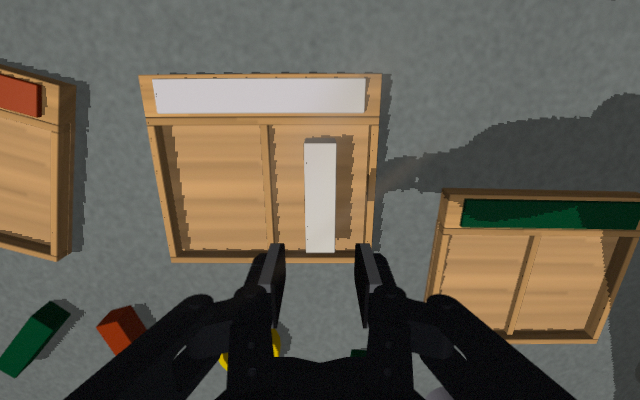

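View pics/t2z.png

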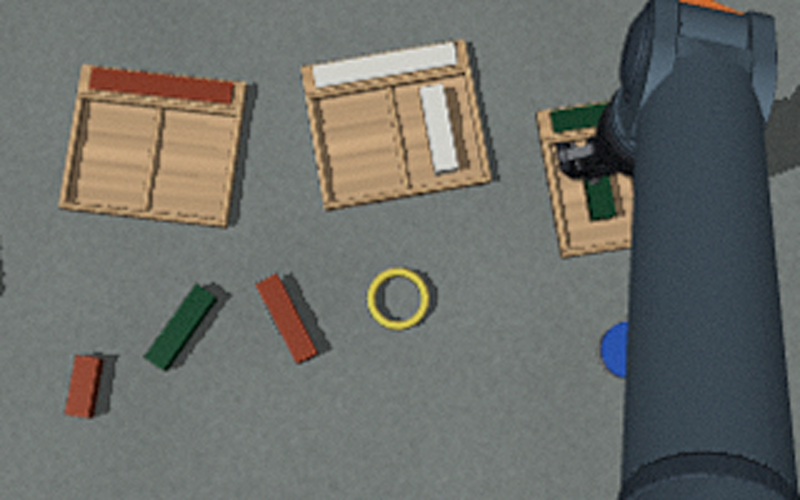

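White lies flat in the right-hand bay of its tray (320,197 in the wrist view), and green_short is in the left bay of the green tray. The tape hasn't moved. On to the other three.

Run:
```python
from h import *
pick("green_long"); snap("wrist","w3a"); put("tray_green",-1); snap("wrist","w3")
pick("red_long"); put("tray_red",-1); snap("wrist","w4")
pick("red_short"); put("tray_red",1); snap("wrist","w5")
q=read_qpos()
move_ptp([.40,.5,.3],quat(0)); print(read_time_s())
snap("top","t5"); snap("scene","s5")
im=cv2.imread("pics/t5.png"); cv2.imwrite("pics/t5z.png",cv2.resize(im[110:310,160:480],None,fx=2.5,fy=2.5,interpolation=cv2.INTER_CUBIC))
```

```text
green_long gap 0.022556626534684925 F [-0.6 -1.3  0. ] q [ 0.17  0.31 -0.81  2.09  0.29  0.86  0.18]
gap up 0.022751425697139584 19.2833
put [ 0.575 -0.287] [ 0.72  0.53 -0.42  1.69  0.25  0.97 -1.2 ]
gap 0.022991063827858402 F [-0.5 -0.5 -2. ]
23.55
red_long gap 0.02247906308134059 F [-0.5 -0.6  0.1] q [ 0.36  0.23 -0.75  2.15  0.21  0.83 -1.6 ]
gap up 0.022750691198800934 27.6667
put [0.589 0.214] [ 0.07  0.55 -0.63  1.73  0.38  0.99 -2.37]
gap 0.022865612713712912 F [ 0.2  0.2 -1.9]
30.7667
red_short gap 0.022921502085486496 F [-0.4  0.6  1.3] q [ 0.32  0.63 -1.36  2.07  0.73  1.05  0.01]
gap up 0.02300117869808505 35.3583
put [0.598 0.297] [ 0.25  0.88 -1.16  1.6   0.84  1.24  0.39]
gap 0.022555338185379747 F [ 0.8  0.4 -1.4]
38.6167
41.3083
```

View pics/t5z.png

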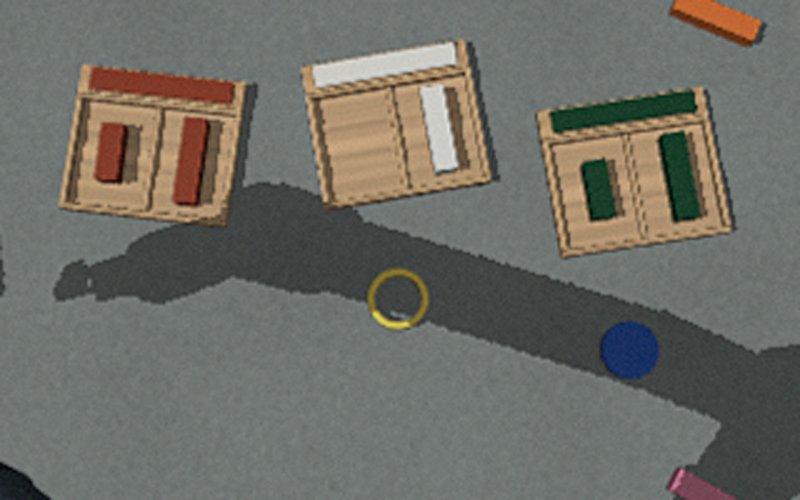

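View pics/s5.png

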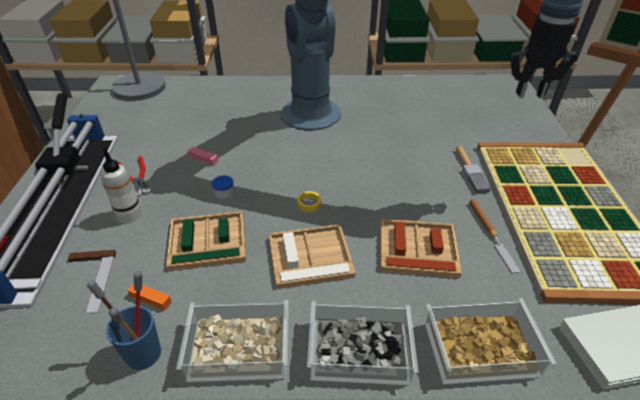

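View pics/w5.png

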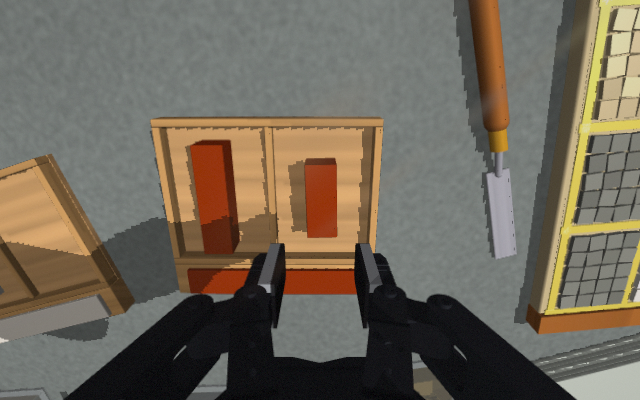

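View pics/w3.png

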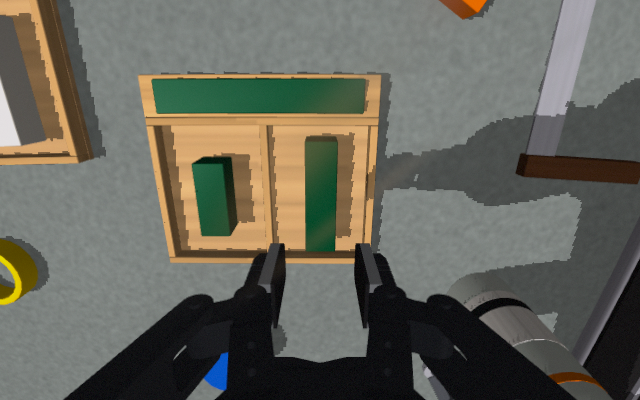

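All five slips lie flat, one per bay. The tape (398,298) and tin (629,350) show the same positions as before. The gripper is clear, so I'm handing in.

```bash
python3 -c "
from bench import *
print(read_time_s(), read_ft_force()); print(sign_off())"
```

```text
41.4083 [0.31171985 0.66947165 0.0892033 ]
the job is handed in; nothing more can be done
None
```

All five slips are in the trays of their own stone, and the job was handed in at 41.4 s of the 128 s allowed. sign_off gave no verdict.

- **Placement:** red_long and red_short are in the red tray, green_long and green_short in the green tray, and white_long in the white tray. The last top, scene and wrist pictures show each slip flat in its own bay and lengthwise along it.
- **Left alone:** in the top picture the tape roll and the tin show no visible shift from the first one. I never went to the pink and orange look-alikes.
- **Forces:** every grip closed at about 23 mm on the 24 mm slips. The wrist force readings, taken before each grip and before each release, stayed at about 2 N or less. I took none in between.
- **Disagreements:** the two fixed cameras put the slips up to about 3 mm apart. The white slip's fit was poor because my colour threshold failed in the scene view, so I set its pose from the top view, and the grasp came out centred. For the same reason I set the white tray's pose by hand from the earlier fits.

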